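# Open the equipment case and switch on its power unit

## Robot

A 6-joint arm with a two-finger parallel gripper is mounted at the origin on the work surface. World frame = base frame: x ahead of the robot, y to its left, z up, the work surface at z = 0. Lengths are in m, angles in rad, forces in N, time in s.
With the tool pointing down it reaches from about 0.325 to 0.775 m from the base axis. Payload 9.3 kg.
Tool frame: the origin (TCP) lies between the finger pads; the fingertips stand 8 mm ahead of it and the grasp point (between the pads) lies 11 mm behind it; z points along the fingers, y is the direction in which the jaws open and shut (so a half turn about z gives the same grasp; the last joint's range is limited). The gripper opens to 85 mm and grips with 20 to 120 N. Pads are 22 mm wide; open, the fingers measure 114 mm over their backs; the gripper's body (76 mm by 85 mm) begins 54 mm behind the grasp point. The pads swing forward as they close: fully open they stand 13 mm farther back than shut.
Start: joints at [-1.346, 0.259, 0.021, 1.334, 0, 1.418], TCP at [0.203, -0.511, 0.239] pointing down, gripper open.
Joint ranges: [-3.04, 3.04], [-0.91, 1.82], [-1.04, 1.36], [-1.92, 1.95], [-1.52, 1.45], [-3.14, 3.14]. Speed limits (rad/s): [2.22, 2.22, 2.79, 3.14, 3.14, 3.14].

## Interface

Orientations are given as a rotation vector (axis times angle).
In Python, from station import r gives the robot as it stands. Calls block until the motion is done:
- r.movep(position, orientation): joint-space move of the TCP to a pose.
- r.move_l(position, feed=0.15, attitude=None, force_limit=None): straight line of the TCP; attitude=None keeps the orientation; feed is the mean speed in m/s. With force_limit (N) it stops when the force on the tool has changed by that much, and returns True; else False.
- r.move_joints(angles): joint-space move.
- r.grip(opening): finger opening in m; the grip force is fixed at half the most; returns when the fingers have stopped.
- r.dwell(seconds).
- r.ik(position, orientation): joint angles nearest the present ones, or None.
- r.get_state(): the state.
- r.camera(name): name is "side" or "top" or "wrist"; returns the picture (420x560x3 uint8, red, green, blue); there is no depth.
- r.calibration(name): a dict with "fx", "fy", "cx", "cy" (pixels), "pose" (4x4, takes a point from camera to world coordinates); the wrist camera has in their place "tool_from_camera" (4x4, takes a point from camera to tool coordinates, whose origin is the TCP and whose axes are the flange's). Camera axes: x right, y up, looking along -z (the intrinsics and any distortion apply to the point x, -y, -z); pixel columns grow to the right and rows downward; lengths in m; the calibration is good to about 2 mm. The wrist camera is an equidistant fisheye: a pixel r from the principal point sees the ray r / f radians off the axis. A picture is of the moment at which its call begins: read the wrist's pose just before it. calibration takes no time and is no camera call.
A pose or a line that the arm cannot do raises r.PlanningError and nothing moves.
- r.hand_in(): hands the job in, once; it reports no verdict.
The state is a dict: "time_s": time; "joint_pos": joint angles; "qd": joint speeds; "joint_torque": joint torques, N m; "eef_pos": TCP position; "eef_rot": TCP orientation; "ft_force": force on the tool from outside, world axes, zero at the start; "wrist_torque": the same for the moment, N m; "grip_width": finger opening in m.
Only numpy, scipy, OpenCV 4.12 (cv2) and the standard library are available. Lean on these libraries where they do the work, as an engineer would, in place of code of your own. Each camera call takes 0.05 s, during which the arm holds its last target. There are 200 camera calls.

## Task

Get this lot ready for the viewing: push the lid of the equipment case up by its front lip and flip it right over past upright, so that it stays open by its own weight, then press down the raised half of the rocker switch inside to switch the power unit on. Work with the fingertips only: do not grip the lid, do not lift or shove the case, do not force the lid, and leave the lens, the tape roll and the weight plate where they are.

Things in the scene. Friction and masses are not known exactly. Their poses are not given: they have to be found in the camera images.
- case: Grey-green hard case, 150 (x) x 280 (y) x 100 mm high without lid, 3.5 kg, loose on the table. Origin: centre of its underside; z up; -x is its front (lip side, towards the robot), +x the hinge side. Walls 6 mm, rim 100 mm above the table. Inside: +y half a power unit (panel 60 mm above the table) with the rocker; -y half foam 66 mm high with a well for the lens.
- lid (a joint): Lid angle, rad: 0 shut, level on the rim; grows as the lip swings up and over towards case +x; 1.57 upright; stop at 1.95. Slab 150 x 280 x 16 mm, about 0.4 kg (varies), hinge nearly free, lightly damped: falls shut below about 1.47, falls open to the stop above that. About 2 N upward at the lip raises it.
- lid_hinge (a point): Point on the lid's hinge axis, mid-width: case frame (75, 0, 101) mm. The axis lies along the case's y. The shut lid's underside is at this height.
- lid_lip (a point): Middle of the front edge of the lid's lip, on its underside (moves with the lid): 174 mm from the hinge axis. The lip is a tab 160 mm wide (along case y) and 8 mm thick, standing out 24 mm from the case's front wall, with free space below it down to the table, 101 mm when shut.
- rocker (a joint): Rocker switch tilt, rad, about case y: -0.25 off (half towards the hinge raised), +0.25 on (that half down). Stays where left; about 1.5 N on the middle of the raised half turns it. Paddle 60 (case x) x 34 (case y) x 10 mm thick, pivot at its middle, case frame (-20, 68, 72) mm. Hidden until the lid is open.
- rocker_far_half (a point): Point on the top face of the rocker's half nearer the hinge (raised when off), 20 mm from the pivot towards the hinge, mid-width; moves with the rocker.
- lens_center (a point): Bystander: black camera lens, upright cylinder 62 mm wide at the top, 60 mm high, loose in the well of the foam in the case's -y half; its top is 66 mm above the table. Point at its centre.
- tape_center (a point): Bystander: roll of brown tape lying flat, 100 mm across, hole 76 mm, 48 mm high, on the table to one side of the case. Point at its centre.
- plate_center (a point): Bystander: blue-green iron weight plate lying flat, 124 mm across, 22 mm high, on the table to one side of the case (tape roll and plate may be on either side). Point at its centre.

How it is judged:
By the outcome, as a careful person would: the job done as asked, in the order asked, and still so for the second after the job is handed in, with the robot touching nothing.
It also fails if it takes over 48 s, if anything falls off the work surface, if the arm or the gripper's body presses on something with over 40 N, if the wrist force passes 120 N, or if a joint passes its speed limit or range.

## Working session

There is one attempt and no reset: what is moved stays moved. The work goes in short steps, each a Python script; the robot and the scene stay as the last script left them, time stands still between calls to the robot, and variables do not carry over. Pictures are saved under pics/ and viewed, about 8 in all and at most 12, crops included, and the job is handed in when it is done.

```bash
mkdir -p pics; ls; python3 - <<'E'
from station import r
import cv2,numpy as np
np.set_printoptions(precision=4,suppress=True)
for n in ["top","side"]:
    im=r.camera(n); cv2.imwrite(f"pics/{n}0.png",im[:,:,::-1]); c=r.calibration(n); print(n,c)
print(r.calibration("wrist")); print(r.get_state())
E
```

```text
pics
top {'fx': 482.97220895314064, 'fy': 482.97220895314064, 'cx': 279.3374485557165, 'cy': 206.3041391520785, 'pose': array([[-0.0007,  0.99  , -0.1411,  0.5066],
       [-1.    , -0.0019, -0.0083,  0.0265],
       [-0.0085,  0.1411,  0.99  ,  0.9594],
       [ 0.    ,  0.    ,  0.    ,  1.    ]])}
side {'fx': 401.3958118982175, 'fy': 401.3958118982175, 'cx': 276.15613049596277, 'cy': 209.8379372856895, 'pose': array([[-0.7859,  0.41  , -0.4628,  0.2153],
       [-0.6183, -0.5154,  0.5934,  0.5418],
       [ 0.0048,  0.7525,  0.6585,  0.6402],
       [ 0.    ,  0.    ,  0.    ,  1.    ]])}
{'fx': 325.19226210127806, 'fy': 325.19226210127806, 'cx': 274.30438141502754, 'cy': 209.38666437593332, 'tool_from_camera': array([[-0.0013,  0.9605,  0.2783,  0.0714],
       [ 1.    ,  0.0017, -0.0012,  0.0005],
       [-0.0016,  0.2783, -0.9605, -0.134 ],
       [ 0.    ,  0.    ,  0.    ,  1.    ]])}
{'time_s': 0.1, 'joint_pos': array([-1.3456,  0.2592,  0.0208,  1.3337,  0.    ,  1.4182]), 'qd': array([-0.0003, -0.0008, -0.0003,  0.0001,  0.0005,  0.0003]), 'joint_torque': array([  0.0042, -55.6693,  34.507 ,   0.0116,  -0.0002,   0.    ]), 'eef_pos': array([ 0.2028, -0.511 ,  0.2387]), 'eef_rot': array([-3.0845, -0.5897,  0.    ]), 'ft_force': array([ 0.3136, -0.8186, -0.9212]), 'wrist_torque': array([0.0306, 0.0686, 0.0039]), 'grip_width': 0.08541320166410753}
```

View pics/top0.png

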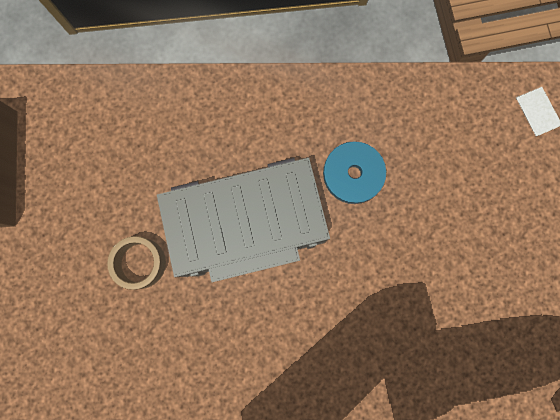

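View pics/side0.png

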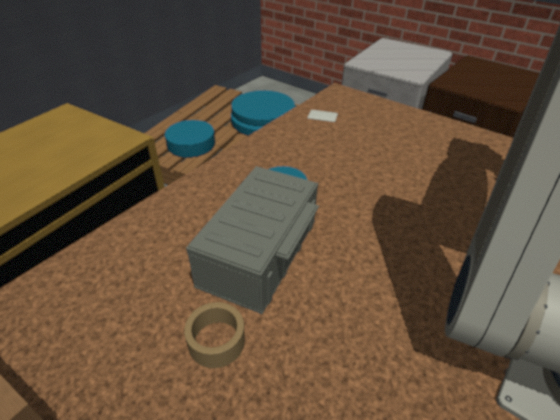

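The top view shows the case upright, with the lid corners near (158,194), (312,156), (329,239) and (175,277). The lip faces the robot, from about (211,281) to (299,261). The tape roll is at (135,262) and the plate at (355,172). The side view agrees. Next I'll measure the pose and check which tool tilts are reachable.

```bash
cat > h.py <<'E'
import numpy as np,cv2
from station import r
np.set_printoptions(precision=4,suppress=True)
def cast(name,px,z):
    c=r.calibration(name); P=c["pose"]; px=np.atleast_2d(px).astype(float)
    d=np.c_[(px[:,0]-c["cx"])/c["fx"],-(px[:,1]-c["cy"])/c["fy"],-np.ones(len(px))]@P[:3,:3].T
    o=P[:3,3]; return o+d*((z-o[2])/d[:,2])[:,None]
E
python3 - <<'E'
from h import *
im=cv2.imread("pics/top0.png"); hsv=cv2.cvtColor(im,cv2.COLOR_BGR2HSV)
m=((hsv[...,1]<45)&(hsv[...,2]>110)).astype(np.uint8); m[:140]=0;m[300:]=0;m[:,:120]=0;m[:,345:]=0
m=cv2.morphologyEx(m,cv2.MORPH_CLOSE,np.ones((5,5)))
n,l,s,c=cv2.connectedComponentsWithStats(m); k=1+s[1:,4].argmax(); m=(l==k).astype(np.uint8); print(s[k])
lid=cv2.morphologyEx(m,cv2.MORPH_OPEN,np.ones((31,31)))
cnt=max(cv2.findContours(lid,0,1)[0],key=len)[:,0]
for nm,cc in [("open",cnt),("all",max(cv2.findContours(m,0,1)[0],key=len)[:,0])]:
    w=cast("top",cc,0.117)[:,:2].astype(np.float32); R=cv2.minAreaRect(w*1000); print(nm,R,cv2.boxPoints(R))
o=im.copy(); o[...,2][cv2.morphologyEx(m,cv2.MORPH_GRADIENT,np.ones((3,3)))>0]=255
cv2.imwrite("pics/m.png",cv2.resize(o[140:300,100:400],None,fx=2.6,fy=2.6))
E
```

```text
[  157   158   173   124 14708]
open ((598.3077392578125, 96.0997314453125), (173.9132843017578, 279.1295166015625), 13.68602466583252) [[480.7989 211.1278]
 [546.8412 -60.0764]
 [715.8166 -18.9283]
 [649.7742 252.2758]]
all ((598.3897094726562, 95.95048522949219), (174.02667236328125, 279.4895324707031), 13.737519264221191) [[480.6797 211.0343]
 [547.0513 -60.4602]
 [716.0997 -19.1333]
 [649.7281 252.3611]]
```

View pics/m.png

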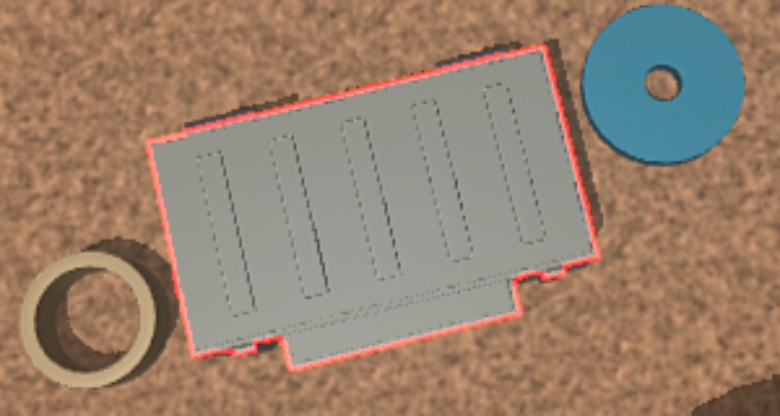

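The lid fit measures 174 × 279.5 mm against the nominal 174 × 280 mm, with the case yawed 13.7°. Next I'll check IK feasibility along the flip path.

```bash
cat >> h.py <<'E'
from scipy.spatial.transform import Rotation as Ro
yaw=np.radians(13.71); ex=np.array([np.cos(yaw),np.sin(yaw),0]); ey=np.array([-np.sin(yaw),np.cos(yaw),0]); ez=np.array([0,0,1.])
C=np.array([.59835,.0960,0])+.012*ex           # case origin
def W(x,y,z): return C+x*ex+y*ey+z*ez
def att(p,sg=1):     # p: tilt from down toward case +x; sg=1: camera side up
    z=np.sin(p)*ex-np.cos(p)*ez; x=sg*(np.cos(p)*ex+np.sin(p)*ez)
    return Ro.from_matrix(np.c_[x,np.cross(z,x),z]).as_rotvec()
def contact(th,p0,s=.014,gap=0.,back=0.,y=0.):
    """TCP + tilt with finger flank (11 mm off axis) on lip underside at lid angle th"""
    p=min(p0,np.pi/2-th); u=np.array([np.cos(p),np.sin(p)]); zt=np.array([np.sin(p),-np.cos(p)])
    E=np.array([.075,.101])+.174*np.array([-np.cos(th),np.sin(th)])
    t=E-(.011+gap)*u+(s-.008-back)*zt
    return W(t[0],y,t[1]),p
E
python3 - <<'E'
from h import *
for y in (0,-.05):
 for sg in (1,-1):
  for p0 in np.radians([50,60,70,80]):
    out=[]
    for th,g,b in [(0,.008,.1),(0,.005,0)]+[(t,0,0) for t in (.3,.6,.9,1.2,1.5,1.6)]:
        P,p=contact(th,p0,gap=g,back=b,y=y); q=r.ik(P,att(p,sg)); out.append(None if q is None else np.round(q,2))
    print(y,sg,round(np.degrees(p0)),[o is not None for o in out]); 
    if all(o is not None for o in out): print(np.array(out))
E
```

```text
0 1 50 [False, False, True, True, True, True, True, True]
0 1 60 [False, False, False, True, True, True, True, True]
0 1 70 [False, False, False, True, True, True, True, True]
0 1 80 [False, False, False, True, True, True, True, True]
0 -1 50 [False, False, True, True, True, True, True, True]
0 -1 60 [False, False, False, True, True, True, True, True]
0 -1 70 [False, False, False, True, True, True, True, True]
0 -1 80 [False, False, False, True, True, True, True, True]
-0.05 1 50 [False, False, True, True, True, True, True, True]
-0.05 1 60 [False, False, False, True, True, True, True, True]
-0.05 1 70 [False, False, False, True, True, True, True, True]
-0.05 1 80 [False, False, False, True, True, True, True, True]
-0.05 -1 50 [False, False, True, True, True, True, True, True]
-0.05 -1 60 [False, False, False, True, True, True, True, True]
-0.05 -1 70 [False, False, False, True, True, True, True, True]
-0.05 -1 80 [False, False, False, True, True, True, True, True]
```

```bash
python3 - <<'E'
from h import *
q0=np.array(r.get_state()["joint_pos"])
for y in (-.07,0,.07):
  for z in (.07,):
    P=W(-.09,y,z)
    for a in np.radians(range(-120,121,30)):
      best=None
      for p in np.radians([30,35,40,45,50,55,60,70,80,90]):
        h=np.cos(a)*ex+np.sin(a)*ey; zt=np.sin(p)*h-np.cos(p)*ez; x0=np.cos(p)*h+np.sin(p)*ez; y0=np.cross(zt,x0)
        for k in range(8):
          ro=k*np.pi/4; x=np.cos(ro)*x0+np.sin(ro)*y0
          q=r.ik(P,Ro.from_matrix(np.c_[x,np.cross(zt,x),zt]).as_rotvec())
          if q is not None: best=(round(np.degrees(p)),k*45,np.round(q,2)); break
      print(y,round(np.degrees(a)),best)
E
```

```text
-0.07 -120 (70, 0, array([ 0.29,  0.89,  0.08,  1.73, -0.91, -0.49]))
-0.07 -90 (90, 0, array([ 0.4 ,  1.01, -0.24,  1.89, -1.41,  0.  ]))
-0.07 -60 (60, 0, array([ 0.27,  0.38, -0.95, -0.44, -0.87, -2.39]))
-0.07 -30 (45, 0, array([-0.05,  0.16, -1.03, -0.39, -0.16, -2.97]))
-0.07 0 (45, 0, array([-0.36,  0.15, -1.02, -0.29,  0.41,  2.69]))
-0.07 30 (70, 0, array([-0.69,  0.45, -0.96, -0.15,  1.2 ,  1.9 ]))
-0.07 60 (90, 0, array([-0.68,  1.  , -0.3 ,  1.84,  1.17,  0.  ]))
-0.07 90 (70, 0, array([-0.52,  0.89,  0.04,  1.81,  0.75,  0.34]))
-0.07 120 (55, 0, array([-0.34,  0.88,  0.28,  1.87,  0.38,  0.28]))
0 -120 (70, 0, array([ 0.39,  0.92,  0.14,  1.83, -0.82, -0.4 ]))
0 -90 (90, 0, array([ 0.52,  1.03, -0.17,  1.95, -1.29,  0.  ]))
0 -60 (80, 0, array([ 0.52,  0.69, -1.04, -1.1 , -1.27, -2.54]))
0 -30 (45, 0, array([ 0.15,  0.16, -1.01, -0.34, -0.3 , -2.82]))
0 0 (40, 0, array([-0.15,  0.1 , -0.98, -0.18,  0.24,  2.84]))
0 30 (60, 0, array([-0.5 ,  0.31, -1.03, -0.24,  0.97,  2.13]))
0 60 (90, 0, array([-0.59,  0.97, -0.43,  1.74,  1.26,  0.  ]))
0 90 (80, 0, array([-0.46,  0.95, -0.05,  1.87,  0.86,  0.2 ]))
0 120 (60, 0, array([-0.27,  0.89,  0.21,  1.87,  0.46,  0.29]))
0.07 -120 (70, 0, array([ 0.49,  0.96,  0.22,  1.92, -0.74, -0.34]))
0.07 -90 (80, 0, array([ 0.62,  0.91, -0.11,  1.68, -1.15, -0.4 ]))
0.07 -60 (80, 0, array([ 0.66,  0.62, -0.85, -0.41, -1.37, -2.09]))
0.07 -30 (50, 0, array([ 0.38,  0.22, -1.03, -0.44, -0.49, -2.68]))
0.07 0 (40, 0, array([ 0.06,  0.1 , -1.  , -0.22,  0.12,  3.  ]))
0.07 30 (50, 0, array([-0.26,  0.19, -1.01, -0.18,  0.71,  2.33]))
0.07 60 (90, 0, array([-0.48,  0.96, -0.53,  1.65,  1.37,  0.  ]))
0.07 90 (80, 0, array([-0.36,  0.91, -0.16,  1.77,  0.95,  0.25]))
0.07 120 (60, 0, array([-0.17,  0.85,  0.12,  1.8 ,  0.54,  0.35]))
```

```bash
cat >> h.py <<'E'
def frame(a,p):
    h=np.cos(a)*ex+np.sin(a)*ey; z=np.sin(p)*h-np.cos(p)*ez; x=np.cos(p)*h+np.sin(p)*ez
    return np.c_[x,np.cross(z,x),z]
def tcp(th,a,p,y,gap=0.,dx=0.,dz=0.):
    R=frame(a,p); m=np.sin(th)*ex+np.cos(th)*ez
    d=.009+.008*min(th,1.); rad=.174-d
    c=W(.075-rad*np.cos(th),y,.101+rad*np.sin(th))
    off=.011*abs(R[:,0]@m)+.0145*abs(R[:,1]@m)+gap
    return c-off*m-.008*R[:,2]+dx*ex+dz*ez, Ro.from_matrix(R).as_rotvec()
E
python3 - <<'E'
from h import *
ths=[0,.3,.6,.9,1.2,1.5,1.65]
for a in (40,45,50,55):
 for p in (60,65,70,75,80):
  for y in (-.06,-.04,-.02,0):
   A,B=np.radians([a,p]); Q=[r.ik(*tcp(0,A,B,y,gap=.008,dx=-.06)),r.ik(*tcp(0,A,B,y,gap=.006))]+[r.ik(*tcp(t,A,B,y)) for t in ths]
   if all(q is not None for q in Q):
     Q=np.array(Q); print(a,p,y,"jump",np.abs(np.diff(Q,axis=0)).max().round(2),Q[0],Q[-1])
E
```

```text
40 60 -0.06 jump 0.24 [-0.7693  0.3494 -0.7763  0.6756  1.0314  1.3038] [-0.4123  0.2936 -0.265   0.6492  1.0065  1.9933]
40 60 -0.04 jump 0.25 [-0.7396  0.326  -0.8178  0.6087  1.0375  1.3606] [-0.3833  0.2742 -0.298   0.5936  0.9956  2.0431]
40 60 -0.02 jump 0.25 [-0.7073  0.3027 -0.8589  0.5365  1.0425  1.4237] [-0.3532  0.256  -0.3293  0.5388  0.9832  2.0931]
40 60 0 jump 0.25 [-0.6722  0.2797 -0.8998  0.4584  1.0459  1.4933] [-0.3219  0.239  -0.3587  0.4851  0.9691  2.1428]
40 65 -0.06 jump 0.28 [-0.8007  0.4128 -0.7813  0.7196  1.1054  1.1907] [-0.4324  0.3033 -0.321   0.5419  1.0931  2.0201]
40 65 -0.04 jump 0.29 [-0.7724  0.3897 -0.8254  0.6446  1.1142  1.2511] [-0.4036  0.2835 -0.3569  0.476   1.0811  2.0763]
40 65 -0.02 jump 0.3 [-0.7415  0.3664 -0.8697  0.5622  1.1221  1.3193] [-0.3737  0.2652 -0.3909  0.4114  1.0673  2.132 ]
40 65 0 jump 0.31 [-0.7078  0.3433 -0.9143  0.4713  1.1286  1.3962] [-0.3426  0.2483 -0.4228  0.3485  1.0517  2.1869]
40 70 -0.06 jump 0.33 [-0.8266  0.4863 -0.7782  0.7917  1.1738  1.0513] [-0.449   0.3168 -0.38    0.4074  1.1778  2.07  ]
40 70 -0.04
[... 7871 characters left out ...]
 [-0.7412  0.6553 -0.617   1.2312  1.1213  0.5889] [-0.4182  0.4953 -0.1228  1.1248  1.305   1.3925]
55 75 0 jump 0.2 [-0.7137  0.6381 -0.6566  1.1729  1.1432  0.6285] [-0.3914  0.4653 -0.173   1.0063  1.3083  1.4944]
55 80 -0.06 jump 0.18 [-0.8019  0.7696 -0.5226  1.4494  1.1085  0.3617] [-0.4772  0.6117 -0.0135  1.4843  1.3671  1.0229]
55 80 -0.04 jump 0.2 [-0.7786  0.7562 -0.5634  1.403   1.1299  0.3829] [-0.4525  0.5768 -0.0667  1.357   1.3786  1.134 ]
55 80 -0.02 jump 0.23 [-0.7535  0.7427 -0.6032  1.3538  1.1526  0.408 ] [-0.4268  0.5403 -0.1233  1.2108  1.3878  1.2624]
55 80 0 jump 0.26 [-0.7265  0.729  -0.6421  1.301   1.1769  0.4381] [-0.4002  0.5028 -0.1836  1.0454  1.394   1.4072]
```

```bash
cat >> h.py <<'E'
A,B,Y=np.radians(50),np.radians(65),-.02
E
python3 - <<'E'
from h import *
r.grip(0.0)
P,o=tcp(0,A,B,Y,gap=.014,dx=-.09,dz=.15); r.movep(P,o)
P,_=tcp(0,A,B,Y,gap=.014,dx=-.06); print(r.move_l(P,feed=.12,force_limit=8))
P,_=tcp(0,A,B,Y,gap=.014); print(r.move_l(P,feed=.06,force_limit=4))
s=r.get_state(); print(s["time_s"],s["eef_pos"],P,s["ft_force"],s["grip_width"])
a=r.camera("side"); b=r.camera("top")
cv2.imwrite("pics/s1.png",np.hstack([cv2.resize(a[130:330,160:460],(600,400)),cv2.resize(b[150:350,150:350],(400,400))])[:,:,::-1][:, :1000])
i=cv2.imread("pics/s1.png"); cv2.imwrite("pics/s1.png",cv2.resize(i,(800,320)))
E
```

```text
False
True
5.1917 [0.5169 0.05   0.0804] [0.5241 0.0516 0.0804] [0.5252 0.5753 0.1016] -0.00013778230831797497
```

View pics/s1.png

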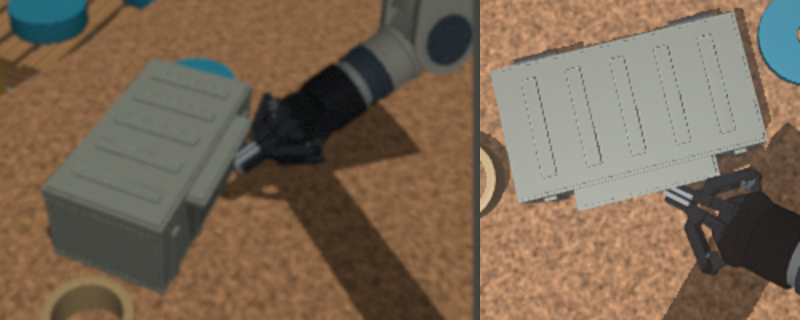

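The fingers are at the lip's front edge, at about (675,195) in the right half of the picture. The residual force is near zero, so the early stop was probably a transient. I'll continue in with force checks and print the case edge position.

```bash
python3 - <<'E'
from h import *
P,_=tcp(0,A,B,Y,gap=.016)
f0=r.get_state()["ft_force"]
print(r.move_l(P,feed=.03,force_limit=6))
s=r.get_state(); print(s["time_s"],s["eef_pos"],P,s["ft_force"]-f0)
r.dwell(.1); s=r.get_state(); print(s["ft_force"]-f0)
b=r.camera("top");w=r.camera("wrist")
b0=cv2.imread("pics/top0.png")[:,:,::-1]
d=cv2.absdiff(b,b0)[150:265,155:235].max(2); print("left-part diff",(d>40).sum())
cv2.imwrite("pics/s2.png",np.hstack([cv2.resize(b[210:310,230:370],(420,300),interpolation=2),cv2.resize(w,(400,300))])[:,:800,::-1])
E
```

```text
True
5.5 [0.5177 0.0507 0.0795] [0.5241 0.0516 0.0784] [-0.481   1.1482  0.1793]
[-0.233   0.8307  0.8904]
left-part diff 192
```

View pics/s2.png

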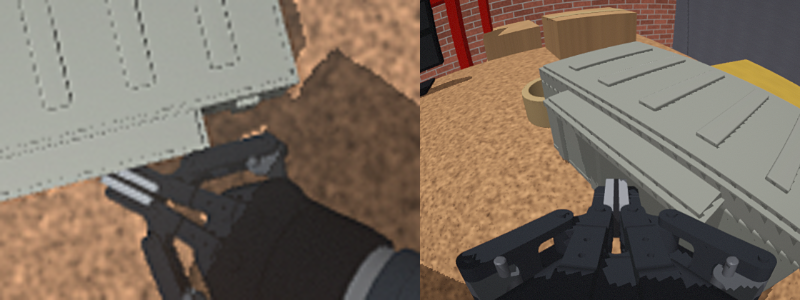

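The wrist view shows the closed gripper's side linkage (left crop about (200,150)) meeting the lip's end corner before the tip is under the lip. I'll back off and use a smaller azimuth.

```bash
python3 - <<'E'
from h import *
ths=[0,.3,.6,.9,1.2,1.5,1.65]
for a in (20,25,30,35):
 for p in (45,50,55,60,65,70):
  for y in (-.09,-.06,-.03,0,.03):
   A,B=np.radians([a,p]); Q=[r.ik(*tcp(0,A,B,y,gap=.016,dx=-.05)),r.ik(*tcp(0,A,B,y,gap=.016))]+[r.ik(*tcp(t,A,B,y)) for t in ths]
   ok=[q is not None for q in Q]
   if all(ok): Q=np.array(Q); print(a,p,y,"jump",np.abs(np.diff(Q,axis=0)).max().round(2),Q[0])
E
```

```text
20 45 -0.09 jump 0.14 [-0.6445  0.1293 -0.8951  0.2263  0.7303  2.032 ]
20 45 -0.06 jump 0.14 [-0.585   0.0998 -0.9407  0.1611  0.7102  2.1065]
20 45 -0.03 jump 0.15 [-0.5179  0.0729 -0.9827  0.094   0.6843  2.1873]
20 45 0 jump 0.16 [-0.4426  0.0497 -1.0206  0.0258  0.6517  2.2738]
20 50 -0.09 jump 0.15 [-0.6938  0.1577 -0.9463  0.1397  0.8247  2.0035]
20 50 -0.06 jump 0.15 [-0.6361  0.1289 -0.9972  0.0602  0.8046  2.0824]
20 55 -0.09 jump 0.17 [-0.7401  0.1977 -0.9955  0.0474  0.9194  1.9777]
25 45 -0.09 jump 0.13 [-0.6593  0.1606 -0.8419  0.3387  0.7581  1.8984]
25 45 -0.06 jump 0.14 [-0.6036  0.1295 -0.8896  0.2718  0.744   1.9722]
25 45 -0.03 jump 0.14 [-0.5409  0.1007 -0.934   0.2022  0.7251  2.0527]
25 45 0 jump 0.15 [-0.4707  0.0749 -0.9747  0.1305  0.7002  2.1395]
25 45 0.03 jump 0.15 [-0.3926  0.0532 -1.0112  0.0575  0.6683  2.2316]
25 50 -0.09 jump 0.15 [-0.7075  0.1901 -0.8843  0.2777  0.852   1.8581]
25 50 -0.06 jump 0.15 [-0.6539  0.1591 -0.9371  0.1972  0.8388  1.9365]
25 50 -0.03 jump 0.15 [-0.5929  0.1305 -0.9872  0.1123  0.8202  2.0225]
25 50 0 jump 0.16 [-0.5239  0
[... 3328 characters left out ...]
-0.03 jump 0.21 [-0.7026  0.2922 -0.9204  0.327   1.0469  1.6068]
35 60 0 jump 0.21 [-0.647   0.2629 -0.9837  0.1975  1.0425  1.7172]
35 65 -0.09 jump 0.25 [-0.8254  0.4161 -0.8     0.5753  1.1228  1.3269]
35 65 -0.06 jump 0.26 [-0.7845  0.3835 -0.8695  0.4538  1.1301  1.4205]
35 65 -0.03 jump 0.26 [-0.7378  0.3523 -0.9397  0.3156  1.1341  1.5302]
35 65 0 jump 0.26 [-0.6843  0.3246 -1.0109  0.1576  1.1331  1.6566]
35 70 -0.09 jump 0.3 [-0.8512  0.4842 -0.799   0.6311  1.1991  1.2043]
35 70 -0.06 jump 0.32 [-0.8121  0.4519 -0.8734  0.4913  1.2104  1.309 ]
35 70 -0.03 jump 0.33 [-0.7672  0.421  -0.9502  0.3267  1.2188  1.4355]
35 70 0 jump 0.33 [-0.7156  0.3947 -1.0306  0.1315  1.2217  1.5856]
```

```bash
cat >> h.py <<'E'
A,B,Y=np.radians(30),np.radians(60),-.04
E
python3 - <<'E'
from h import *
r.move_l(r.get_state()["eef_pos"]-.05*ex,feed=.12)
P,o=tcp(0,A,B,Y,gap=.016,dx=-.05); r.move_l(P,feed=.1,attitude=o)
r.dwell(.1); f0=r.get_state()["ft_force"]
P,_=tcp(0,A,B,Y,gap=.016); print(r.move_l(P,feed=.05,force_limit=6))
r.dwell(.1); s=r.get_state(); print(s["time_s"],s["eef_pos"],P,s["ft_force"]-f0)
b=r.camera("top");w=r.camera("wrist")
cv2.imwrite("pics/top3.png",b[:,:,::-1])
cv2.imwrite("pics/s3.png",np.hstack([cv2.resize(b[210:310,230:370],(420,300),interpolation=2),cv2.resize(w,(400,300))])[:,:800,::-1])
E
```

```text
False
8.3667 [0.5269 0.0338 0.0795] [0.527  0.0339 0.0795] [ 1.3969  1.1688 -0.7236]
```

View pics/s3.png

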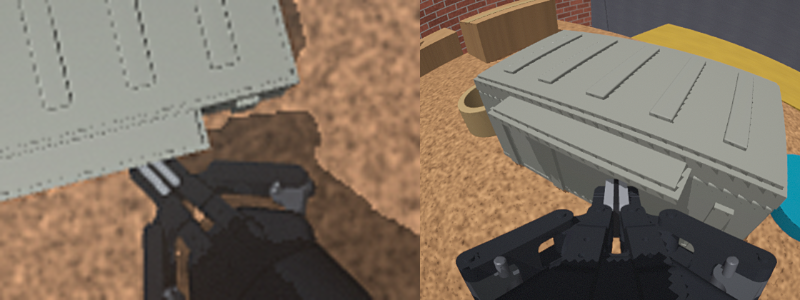

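The fingertips now sit under the lip, with the linkage clear and the case unmoved (corner still at (297,80) in the crop). Next I'll lift along the arc.

```bash
python3 - <<'E'
from h import *
f0=r.get_state()["ft_force"]
for th in (0.0,.15,.3,.45,.6):
    P,o=tcp(th,A,B,Y); hit=r.move_l(P,feed=.07,force_limit=12)
    s=r.get_state(); print(th,hit,round(s["time_s"],2),s["ft_force"]-f0)
    if hit: break
a=r.camera("side"); b=r.camera("top"); cv2.imwrite("pics/top4.png",b[:,:,::-1])
cv2.imwrite("pics/s4.png",np.hstack([cv2.resize(b[140:310,110:390],(420,255)),cv2.resize(a[100:380,130:530],(380,266))[:255]])[:,:800,::-1])
E
```

```text
0.0 False 8.84 [ 0.1979  0.3574 -2.1124]
0.15 False 9.32 [ 1.1548 -0.1695 -1.8982]
0.3 False 9.79 [ 0.4565 -0.0031 -2.0363]
0.45 False 10.28 [ 0.2677 -0.6071 -2.1345]
0.6 False 10.76 [ 0.2407 -1.8714 -0.9111]
```

View pics/s4.png

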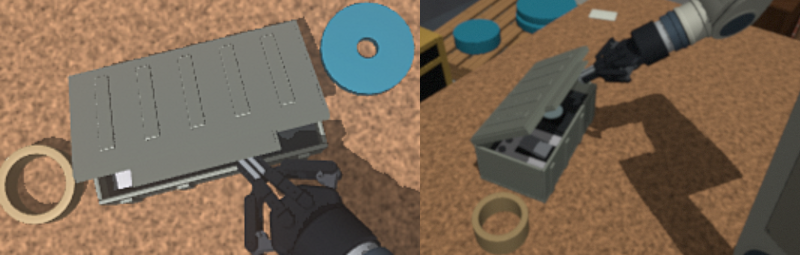

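The lid is riding on the fingertips at about 0.6 rad and the case hasn't moved. I'll carry on past upright.

```bash
python3 - <<'E'
from h import *
f0=r.get_state()["ft_force"]
for th in (.75,.9,1.05,1.2,1.35,1.45,1.53,1.6):
    P,o=tcp(th,A,B,Y); hit=r.move_l(P,feed=.07 if th<1.3 else .04,force_limit=12)
    s=r.get_state(); print(th,hit,round(s["time_s"],2),s["ft_force"]-f0)
    if hit: break
r.dwell(.8)
a=r.camera("side"); b=r.camera("top"); cv2.imwrite("pics/top5.png",b[:,:,::-1])
cv2.imwrite("pics/s5.png",np.hstack([cv2.resize(b[100:310,110:390],(420,315)),cv2.resize(a[100:380,130:530],(380,266),)[:255]] if 0 else [cv2.resize(b[100:310,110:390],(420,315)),cv2.resize(a[70:380,130:504],(380,315))])[:,:800,::-1])
E
```

```text
0.75 False 11.34 [-0.6409  0.0582  0.8089]
0.9 False 11.82 [-0.3889 -0.1775  1.3983]
1.05 False 12.32 [-0.9585 -0.4855  1.6021]
1.2 False 12.81 [-1.0508 -1.0244  1.7305]
1.35 False 13.57 [-0.7154  1.0255  2.2292]
1.45 False 14.12 [ 0.6478 -0.3427  1.5312]
1.53 False 14.61 [0.4555 0.4768 1.5466]
1.6 False 15.05 [-0.2892  0.3968  1.3355]
```

View pics/s5.png

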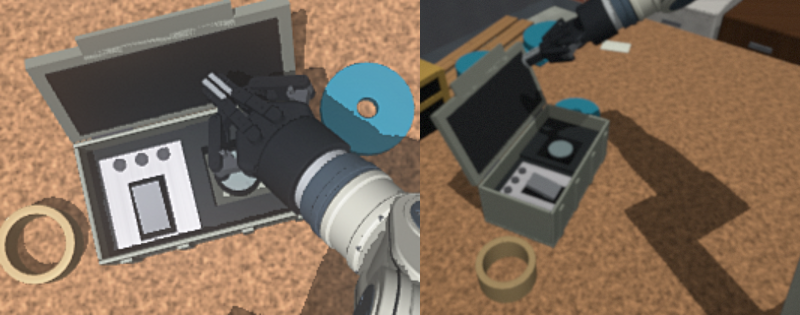

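The lid is fully open and clear of the fingers, and the rocker is visible near (153,205) in the left crop. I'll check its position by casting rays, then retreat and press it.

```bash
python3 - <<'E'
from h import *
im=cv2.imread("pics/top5.png"); g=im.max(2)
# dark frame with lighter paddle inside: contours around (212,237)
roi=(g<70).astype(np.uint8)
cn,h=cv2.findContours(roi[205:270,190:236],cv2.RETR_CCOMP,cv2.CHAIN_APPROX_NONE)
for c,hh in zip(cn,h[0]):
    if cv2.contourArea(c)>150:
        R=cv2.minAreaRect(c+np.array([190,205])); w=cast("top",[R[0]],.076)[0]
        print(hh[3],cv2.contourArea(c),R, "case xy mm",1e3*np.array([(w-C)@ex,(w-C)@ey]))
for sg in(1,-1):
    print(sg,[r.ik(W(.003,.068,z),att(0,sg)) for z in (.2,.08)])
E
```

```text
-1 163.0 ((211.03277587890625, 237.63934326171875), (38.822166442871094, 23.82008934020996), 76.75948333740234) case xy mm [-19.9797  66.9186]
1 [array([0.1353, 0.3901, 0.1153, 1.296 , 0.    , 3.0376]), array([ 0.1353,  0.4585, -0.092 ,  1.0203,  0.    ,  3.0376])]
-1 [array([ 0.1353,  0.3901,  0.1153,  1.296 ,  0.    , -0.104 ]), array([ 0.1353,  0.4585, -0.092 ,  1.0203,  0.    , -0.104 ])]
```

```bash
python3 - <<'E'
from h import *
s=r.get_state(); r.move_l(s["eef_pos"]-.10*ex+.05*ez,feed=.15)
r.movep(W(-.03,.068,.26),att(0,-1)); r.move_l(W(.004,.068,.105),feed=.15)
r.dwell(.2); f0=r.get_state()["ft_force"]
hit=r.move_l(W(.004,.068,.0785),feed=.03,force_limit=9)
s=r.get_state(); print(hit,s["time_s"],s["eef_pos"],s["ft_force"]-f0)
r.move_l(W(.004,.068,.20),feed=.12)
w=W(-.15,.0,.28); r.move_l(w,feed=.2); print(r.get_state()["time_s"])
a=r.camera("side"); b=r.camera("top"); cv2.imwrite("pics/top6.png",b[:,:,::-1]); cv2.imwrite("pics/side6.png",a[:,:,::-1])
b5=cv2.imread("pics/top5.png")[:,:,::-1]
cv2.imwrite("pics/s6.png",np.hstack([cv2.resize(b5[180:280,150:250],(260,260)),cv2.resize(b[180:280,150:250],(260,260)),cv2.resize(a[150:350,180:380],(260,260))])[:,:,::-1])
E
```

```text
True 20.975 [0.5988 0.1661 0.0808] [-1.2881 -0.8328  6.5402]
23.2083
```

View pics/s6.png

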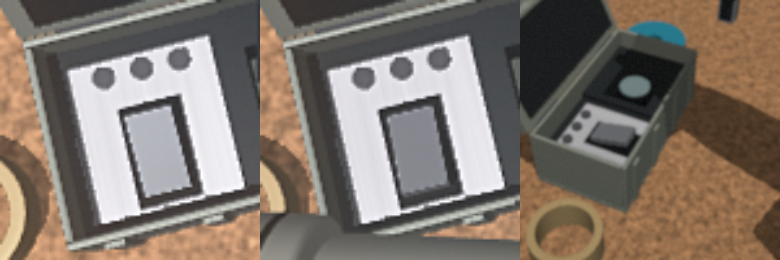

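The paddle's shade changed all over, so its tilt has flipped. The press stopped hard with the tip at z ≈ 72.8 mm, where I expected the on stop at about 73.7 mm. I'll make a quick numeric check of the bystanders and the case, then hand in.

```bash
python3 - <<'E'
from h import *
def cen(f,lo,hi,x0,x1,y0,y1):
    h=cv2.cvtColor(cv2.imread(f),cv2.COLOR_BGR2HSV)[y0:y1,x0:x1]; m=cv2.inRange(h,lo,hi); ys,xs=np.nonzero(m); return len(xs),xs.mean()+x0,ys.mean()+y0
for f in("pics/top0.png","pics/top6.png"):
    print(f,"plate",cen(f,(90,100,60),(115,255,255),315,400,130,215))
a,b=[cv2.cvtColor(cv2.imread(f),cv2.COLOR_BGR2GRAY)[230:295,102:157].astype(np.float32) for f in("pics/top0.png","pics/top6.png")]
print("tape shift px",cv2.phaseCorrelate(a,b))
a,b=[cv2.cvtColor(cv2.imread(f),cv2.COLOR_BGR2GRAY)[190:250,160:250].astype(np.float32) for f in("pics/top5.png","pics/top6.png")]
print("case shift px",cv2.phaseCorrelate(a,b))
r.hand_in(); print(r.get_state()["time_s"])
E
```

```text
pics/top0.png plate (2856, np.float64(354.27135854341736), np.float64(171.91981792717087))
pics/top6.png plate (2871, np.float64(354.20480668756534), np.float64(171.9655172413793))
tape shift px ((0.1487195680533837, 0.06289985748265536), 0.7212651884114301)
case shift px ((0.03893392276172847, 0.010134064913462026), 0.9863059822718302)
the job is handed in; nothing more can be done
the job is handed in; nothing more can be done
```

The lid is open past upright and staying there by its own weight, the rocker is pressed to on, and the job is handed in. The last clock reading before hand-in was 23.2 s of the 48 s allowed.

- **Lid:** I pushed it up by its lip with closed fingertips, with the force staying around 2 N. The last pictures show it still open with the arm backed away.
- **Rocker:** I pressed the raised half until the 9 N force limit stopped the move. The tip was then at about 72.8 mm, against about 73.7 mm predicted for fully on. The paddle also changed shade, but I did not measure its tilt directly.
- **Bystanders:** The plate moved less than 0.1 px and the tape roll about 0.15 px between the first and last top views. The case moved 0.04 px during the rocker press. For the lid opening I only compared the case by eye. The lens was only checked by eye too, and it is still in its well in the last side view.
- **What went wrong:** On my first approach the gripper's side linkage appears to have met the lip's corner, and both force-limited moves in (4 N, then 6 N) stopped there. I backed off and came in at a shallower angle. By eye the case had not moved. A pixel comparison of its left part at that moment showed 192 changed pixels, which I did not follow up.

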